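Feed the wagon through the chute flap

ROBOT

A 6-joint arm with a two-finger parallel gripper is mounted at the origin on a cart in front of the work surface, level with it; the furniture and walls round the work are solid. World frame = base frame: x ahead of the robot, y to its left, z up, the work surface at z = 0. Lengths are in m, angles in rad, forces in N, time in s.
With the tool pointing down it reaches from about 0.35 to 0.775 m from the base axis. Payload 5.5 kg.
Tool frame: the origin (TCP) lies midway between the tips of the shut fingers; the grasp point (between the pads) lies 19 mm behind it; z points along the fingers, y is the line along which they close (so a half turn about z gives the same grasp; the last joint's range is limited). The gripper opens to 85 mm and grips with 20 to 120 N. Pads are 22 mm wide; open, the fingers measure 114 mm over their backs; the gripper's body (76 mm by 85 mm) begins 54 mm behind the grasp point. The pads swing forward as they close: fully open they stand 13 mm farther back than shut.
Start: joints at [-0.14, 0.313, 0.046, 1.304, 0, 1.431], TCP at [0.575, -0, 0.231] pointing down, gripper open.
Joint ranges: [-2.76, 2.76], [-0.86, 1.69], [-1.03, 1.26], [-2.2, 2.34], [-1.47, 1.5], [-3.14, 3.14]. Speed limits (rad/s): [2.57, 2.57, 3.14, 3.14, 3.14, 3.14].

INTERFACE

Orientations are given as a unit quaternion [w, x, y, z].
In Python, from workcell import telemetry, imaging, env gives the robot as it stands. The module is installed in compiled form; this text tells all that it offers.
- The arm moves only by the tool step_arm, never from a script. Its argument "moves" is a list of rows, each a list of 3 entries, a list of its own where there are three numbers: the shift along the tool's x, y, z in mm, then the turn, a rotation vector about the tool's x, y, z in rad, then the finger opening in mm, from 0 to 85.4. A call has 1 to 8 rows; each row is the pose to reach, as a shift and turn from the pose commanded when the call began, along the tool's axes at that moment; what a row does not reach only later rows make up. A row lasts 1/12 s, in which the tool goes at most 41.7 mm and 7.16 degrees, less where a joint would pass 70% of its speed; a pose out of reach is approached as far as the arm can. A call with a gripper value outside its range is refused whole. The fingers move at their own pace and stop on an object; "grip_force" is the grip in N (left out, the last holds). Time passes only in rows, so rows that repeat a pose let the fingers close. It gives the time, the measured TCP pose, the force, the opening and the grip force at its end, in the units of the state.
- telemetry.get_state(): the state, without advancing time (a new reading comes with each control period).
- imaging.read_camera(name): name is "scene" or "top" or "wrist"; returns the picture (384x512x3 uint8, red, green, blue); there is no depth.
- imaging.camera_params(name): a dict with "camera_matrix" (3x3 intrinsics, pixels), "pose" (4x4, takes a point from camera to world coordinates). Camera axes: x right, y up, looking along -z (the intrinsics and any distortion apply to the point x, -y, -z); pixel columns grow to the right and rows downward; lengths in m; the calibration is good to about 2 mm. A picture is of the moment at which its call begins: read the wrist's pose just before it. camera_params takes no time and is no camera call; for the wrist camera it gives the pose at the moment of the call.
- env.hand_in(): hands the job in; it is judged then, once.
The state is a dict: "clock": time; "joint_pos": joint angles; "qvel": joint speeds; "tau": joint torques, N m; "tcp_pos": TCP position; "orientation": TCP orientation; "wrist_force": force on the tool from outside, world axes, zero at the start; "ft_torque": the same for the moment, N m; "finger_gap": finger opening in m; "grip_force": force on a finger pad.
Only numpy, scipy, OpenCV 4.12 (cv2) and the standard library are available. Lean on these libraries where they do the work, as an engineer would, in place of code of your own. Each camera call takes 0.05 s, during which the arm holds its last target. There are 200 camera calls.

TASK

With the fingertips, push the small black model wagon along the chute's deck and in through the hanging flap, so that it drops into the catch tray behind, then draw the hand back so that the flap swings shut. Only push it: do not pinch, press hard on, stand up or lift the wagon. Leave the paint tin and jar on the deck, and the snips, screwdriver and dropper bottle on the table, where they are.

Things in the scene. Friction and masses are not known exactly. Their poses are not given: they have to be found in the camera images.
- chute: Fixed grey sheet-metal parts chute with bare metal deck. Origin on the table under the middle of the flap; +x the way parts go (deck, flap, tray; roughly away from the robot), +y left, z up. Deck: flat, 80 mm above the table, x -170 to -12 mm, y -110 to +110, side lips 6 mm high, open at the -x end. Side plates and feet reach y +-132.
- chute_lip (a point): Middle of the deck's far edge, in a notch 68 mm wide, 80 mm above the table, 12 mm before the flap. A panel 8 mm thick stands at chute x = 0, 46 mm tall above the deck, with a mouth 68 mm wide and 42 mm high, closed by the flap. From the lip a slide falls at 53 degrees: a wagon whose middle is pushed past the lip tips and slides under the flap into the tray, so fingers need not enter.
- chute_tray (a point): Middle of the catch tray's floor, 6 mm above the table, 112 mm past the flap along chute x. The tray is open on top, about 120 mm long inside (chute x 46 to 169), 70 mm wide, walls 50 mm high.
- flap (a joint): Hinge of the flap, rad: 0 = hanging shut, positive = lower edge swung inward (+x of the chute), at most 1.5. It swings only inward, weighs 15 g, and gravity shuts it within about a second once nothing holds it. The hinge lies along y at x = 0, 40 mm above the deck.
- flap_edge (a point): Middle of the lower edge of the flap, a thin bare metal plate 62 mm wide and 50 mm long, hanging in the chute's mouth; shut, this point is 10 mm below deck level, just over the slide.
- wagon: Small black moulded model wagon, 50 mm long, 26 mm wide, 23 mm high, about 60 g, standing on the deck in front of the flap, roughly lengthwise to the chute but usually off to one side and askew. Origin at the middle of its underside; y is its long axis, z up. It does not roll but slides when pushed with well under 1 N, and turns flush to a flat pusher.
- tin: Small paint tin, 34 mm across, 36 mm high, on the deck beside the mouth, left or right. Origin at the middle of its underside. To be left alone.
- jar: Small paint jar with white screw cap, 33 mm across, 64 mm high, on the deck beside the mouth, on the other side from the tin. Origin at the middle of its underside. To be left alone.
- snips: Side cutters with blue grips, 157 mm long, lying on the table left of the chute. Origin at the middle of the underside. To be left alone.
- screwdriver: Red-handled screwdriver, 183 mm long, lying on the table left of the chute. Origin at the middle of the underside. To be left alone.
- bottle: Dark dropper bottle, 25 mm across, 75 mm high, standing on the table left of the chute. Origin at the middle of its underside. To be left alone.
There are look-alikes about, which are no part of the job. What is shaped like the wagon but yellow is not meant.

How it is judged:
On the way, in this order (a step that is already met when the one before it is completed fails the run):
1. the wagon is in the mouth, with the flap pushed open over it (value of joint flap above 0.3 rad and x of wagon in the frame of chute between -0.04 and 0.04 m and y of wagon in the frame of chute between -0.035 and 0.035 m), for 0.05 s.
2. the wagon has dropped into the catch tray (x of wagon in the frame of chute between 0.02 and 0.17 m and y of wagon in the frame of chute between -0.035 and 0.035 m and z of wagon in the frame of chute below 0.06 m), for 0.1 s.
At the end, for the whole second after the job is handed in: The wagon lies at rest in the catch tray behind the flap (any way up), the flap hangs shut (within 0.08 rad), and the tin, jar, snips, screwdriver and bottle are within 15 mm of where they started (all of step 2 and linear speed of wagon below 0.02 m/s and value of joint flap below 0.08 rad and distance of each of tin, jar, snips, screwdriver, bottle from where it was at the start of the episode below 0.015 m); the robot touches nothing.
It fails at once if the wagon is lifted 20 mm or more off the deck, or stood on end (z of wagon in the frame of chute above 0.1 m).
It fails at once if the wagon is pinched or pressed with more than 15 N (contact force between the fingers and wagon above 15 N).
It fails at once if a tin, jar, tool or bottle that should be left alone is moved more than 15 mm (distance of any of tin, jar, snips, screwdriver, bottle from where it was at the start of the episode above 0.015 m).
It also fails if it takes over 51 s, if anything falls off the work surface, if the arm or the gripper's body presses on something with over 40 N, if the wrist force passes 120 N, or if a joint passes its speed limit or range.

## Working session

There is one attempt and no reset: what is moved stays moved. The work goes in short steps, Python scripts to look and compute and a tool call to move; the robot and the scene stay as the last step left them, time stands still between calls to the robot, and variables do not carry over. Pictures are saved under pics/ and viewed, at most 10 in all, crops included, and the job is handed in when it is done.

Besides the shell and the picture viewer there is one more tool, called as name(argument=value, ...), one argument or row to a line, values as JSON. step_arm: Moves the arm, as the interface text tells. Its arguments: {"type":"object","properties":{"moves":{"type":"array"},"grip_force":{"type":"number"}},"required":["moves"]}

```bash
mkdir -p pics; cat > h.py <<'E'
import numpy as np, cv2
from workcell import telemetry, imaging, env
def ray(name,px,z,P=None):
    P=P or imaging.camera_params(name); K=P["camera_matrix"];T=np.array(P["pose"])
    d=np.linalg.inv(K)@np.array([px[0],px[1],1.]); d=T[:3,:3]@np.array([d[0],-d[1],-d[2]])
    o=T[:3,3]; return o+d*(z-o[2])/d[2]
def proj(name,p):
    P=imaging.camera_params(name);T=np.array(P["pose"])
    c=T[:3,:3].T@(np.array(p)-T[:3,3]); q=np.array(P["camera_matrix"])@np.array([c[0],-c[1],-c[2]]); return q[:2]/q[2]
E
python3 - <<'E'
from h import *
for n in ("top","scene"):
    im=imaging.read_camera(n); cv2.imwrite(f"pics/{n}0.png",im[...,::-1])
    P=imaging.camera_params(n); print(n,np.round(P["pose"],3).tolist(),np.round(P["camera_matrix"],1).tolist(),[k for k in P])
s=telemetry.get_state();print(s)
E
```

```text
top [[-0.004, 0.984, -0.181, 0.381], [-1.0, -0.005, -0.001, 0.284], [-0.002, 0.181, 0.984, 1.096], [0.0, 0.0, 0.0, 1.0]] [[443.2, 0.0, 253.8], [0.0, 443.2, 186.3], [0.0, 0.0, 1.0]] ['camera_matrix', 'pose']
scene [[-0.788, 0.362, -0.498, 0.087], [-0.616, -0.45, 0.647, 0.873], [0.01, 0.817, 0.577, 0.639], [0.0, 0.0, 0.0, 1.0]] [[379.0, 0.0, 252.4], [0.0, 379.0, 193.2], [0.0, 0.0, 1.0]] ['camera_matrix', 'pose']
{'clock': 0.1, 'joint_pos': array([-1.39594672e-01,  3.13937949e-01,  4.50866691e-02,  1.30359186e+00,
        8.41189981e-07,  1.43123116e+00]), 'qvel': array([-1.14837885e-03, -1.48709710e-03,  3.70979595e-03, -8.88445477e-05,
       -1.32183669e-03,  9.30236167e-04]), 'tau': array([ 3.58776997e-03, -4.81727242e+01,  2.99244744e+01,  1.27543980e-02,
       -1.12281841e-04,  1.60051752e-05]), 'tcp_pos': array([5.74545593e-01, 5.75382662e-05, 2.30488419e-01]), 'orientation': array([-6.57832369e-04,  7.07116974e-01,  7.07096108e-01, -4.95233466e-04]), 'wrist_force': array([ 0.50701824, -0.58009785, -0.64414431]), 'ft_torque': array([ 0.00823618, -0.02158862,  0.01844173]), 'grip_force': 0.0, 'finger_gap': 0.08533049470502786}
```

View pics/top0.png

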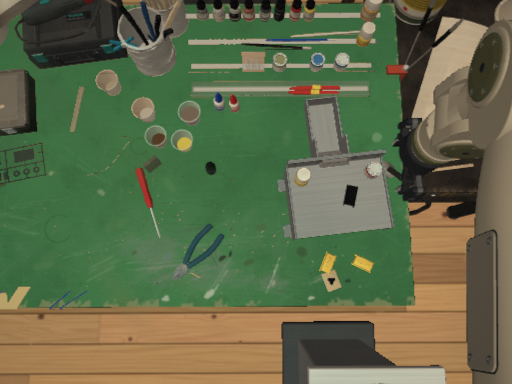

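View pics/scene0.png

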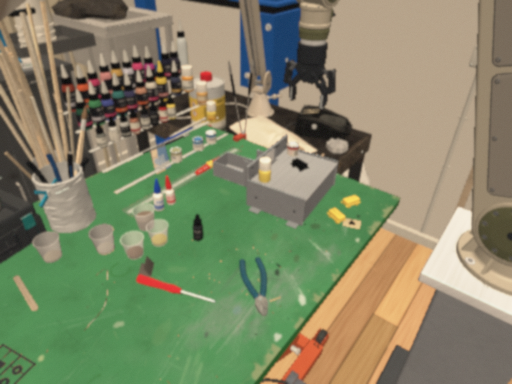

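The top view shows the black wagon at about (350,195) on the grey deck, with the jar and tin at (302,176) and (375,170). The tray is at (325,125) and the flap panel runs along row ~158. The yellow look-alikes are on the table at (328,263) and (362,263). The black one on the deck fits the description. I'll confirm it in a crop and measure.

```bash
python3 - <<'E'
from h import *
im=cv2.imread("pics/top0.png"); c=im[85:250,265:410]
cv2.imwrite("pics/crop0.png",cv2.resize(c,None,fx=3.6,fy=3.6,interpolation=cv2.INTER_CUBIC))
g=im.max(2); m=np.zeros_like(g); m[170:230,325:375]=(g[170:230,325:375]<60)
cs,_=cv2.findContours(m,0,1); k=max(cs,key=cv2.contourArea); r=cv2.minAreaRect(k); print(r)
b=cv2.boxPoints(r)
print("wagon top corners",[np.round(ray("top",p,.10)[:2],4).tolist() for p in b], ray("top",r[0],.10))
print("tcp px",proj("top",[.575,0,.23]))
E
```

```text
((350.23077392578125, 195.3461456298828), (10.78638744354248, 19.807729721069336), 11.309932708740234)
wagon top corners [[0.5221, 0.0827], [0.5669, 0.072], [0.5619, 0.0481], [0.5172, 0.0589]] [0.54192392 0.06543678 0.1       ]
tcp px [395.9998711  168.44136945]
```

View pics/crop0.png

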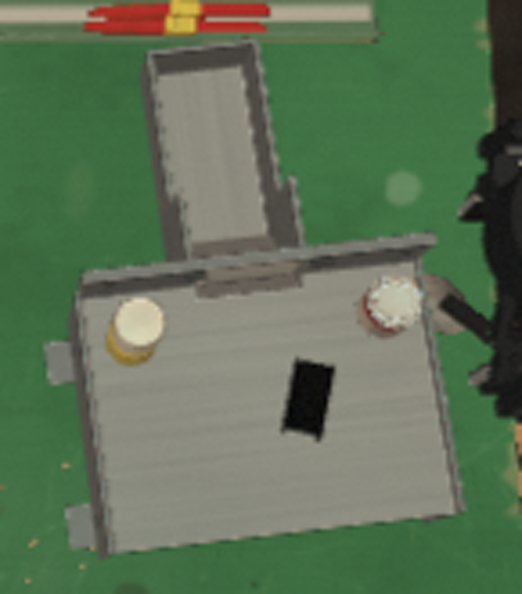

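The crop confirms it: the black, wagon-shaped thing on the deck at crop (308,398) is the wagon. The tin or jar stand at (135,325) and (392,305), and the mouth notch is at (198–300, 285–295).

```bash
cat >> h.py <<'E'
def chute():
    f=lambda p,z: ray("top",(265+p[0]/3.6,85+p[1]/3.6),z)[:2]
    return {k:f(p,z) for k,(p,z) in dict(NL=((103,553),.084),NR=((462,512),.084),PL=((82,288),.126),PR=((434,244),.126),nl=((199,297),.08),nr=((301,285),.08),TL=((150,52),.056),TR=((255,42),.056),tin=((138,322),.12),jar=((393,300),.14)).items()}
E
python3 - <<'E'
from h import *
C=chute()
for k,v in C.items(): print(k,np.round(v,4))
n=lambda a,b:np.linalg.norm(C[a]-C[b])
print("widths",n('NL','NR'),n('PL','PR'),n('nl','nr'),n('TL','TR'))
ang=lambda a,b:np.degrees(np.arctan2(*(C[a]-C[b])[::-1]))-90
print("yaw",ang('NL','NR'),ang('PL','PR'),ang('nl','nr'))
near=(C['NL']+C['NR'])/2; tray=(C['TL']+C['TR'])/2; lip=(C['nl']+C['nr'])/2;pan=(C['PL']+C['PR'])/2
d=tray-near; print("axis yaw",np.degrees(np.arctan2(d[1],d[0])),np.linalg.norm(d)); 
yaw=np.arctan2(d[1],d[0]);u=np.array([np.cos(yaw),np.sin(yaw)]);v=np.array([-u[1],u[0]])
O=near+.17*u; print("O",O,"lip",(lip-O)@u,(lip-O)@v,"pan",(pan-O)@u,(pan-O)@v)
for k in C: print(k,(C[k]-O)@u,(C[k]-O)@v)
w=np.array([.5419,.0654]);print("wagon",(w-O)@u,(w-O)@v)
E
```

```text
NL [0.4456 0.1949]
NR [ 0.4704 -0.0332]
PL [0.6074 0.2083]
PR [ 0.6346 -0.0128]
nl [0.6117 0.1285]
nr [0.6194 0.0616]
TL [0.7899 0.1531]
TR [0.7968 0.0806]
tin [0.5868 0.1732]
jar [0.5956 0.0187]
widths 0.2293938229823746 0.22269897648108752 0.06730731461469404 0.0727500782496212
yaw 6.211575466300999 7.014207497999536 6.573756807737283
axis yaw 6.122605554087234 0.33728594004968454
O [0.62699718 0.09899698] lip -0.01177457184815563 -0.0027070458779486044 pan -0.0061082824845128305 -0.0005974142775849885
NL -0.17017810334604627 0.11469677321012732
NR -0.16982189665395378 -0.1146967732101273
PL -0.007840965313787692 0.11073859221467307
PR -0.004375599655237857 -0.11193342076984306
nl -0.012039560524827903 0.030945568153677334
nr -0.011509583171483357 -0.03635965990957454
TL 0.1677282517501285 0.03637234982361123
TR 0.1668436283492406 -0.03637234982361123
tin -0.03203055706887888 0.07807073466324524
jar -0.03974593448705356 -0.07648417156830187
wagon -0.0881951165272158 -0.0243291843818437
```

step_arm(
  moves=[
    [[22,-30,30],[0,0,-0.113],18],
    [[22,-30,60],[0,0,-0.113],18],
    [[22,-30,95],[0,0,-0.113],18],
    [[22,-30,95],[0,0,-0.113],18],
    [[22,-30,95],[0,0,-0.113],18],
    [[22,-30,95],[0,0,-0.113],18],
  ],
)

```text
clock: 0.6
tcp_pos: [0.546, 0.0218, 0.1377]
orientation: [0.001, 0.666, 0.746, 0.0]
wrist_force: [0.3, -0.4, 0.5]
finger_gap: 0.0177
grip_force: 0.0
```

```bash
python3 - <<'E'
from h import *
im=imaging.read_camera("wrist"); cv2.imwrite("pics/w1.png",im[...,::-1])
for c in ([-.09,-.024],[-.09,-.066],[-.04,-.076],[-.012,0]):
    u=np.array([.9936,.1132]);v=np.array([-.1132,.9936]);p=np.array([.627,.098])+c[0]*u+c[1]*v
    print(c,proj("wrist",[*p,.09]))
E
```

```text
[-0.09, -0.024] [255.68958326 151.02066677]
[-0.09, -0.066] [255.74872418 215.92330666]
[-0.04, -0.076] [331.90553616 230.14347783]
[-0.012, 0] [387.96947591 110.12961339]
```

View pics/w1.png

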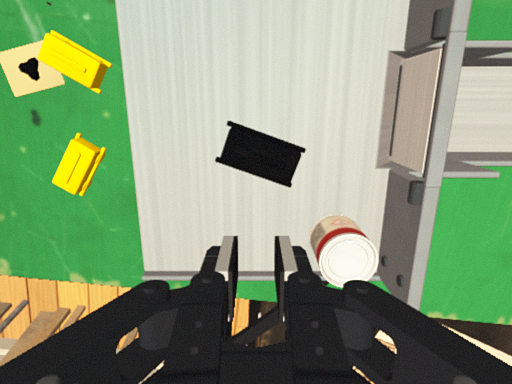

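The wrist view agrees with the prediction: wagon at (262,155), jar at (345,255), notch centred at about (388,110). The fingertips at (230–282,240) are clear of everything. Next I descend, then push sideways.

step_arm(
  moves=[
    [[0,3,25],[0,0,0],18],
    [[0,3,45],[0,0,0],18],
    [[0,3,50],[0,0,0],18],
    [[0,3,50],[0,0,0],18],
    [[6,3,50],[0,0,0],18],
    [[10,3,50],[0,0,0],18],
    [[14,3,50],[0,0,0],18],
  ],
)

```text
clock: 1.23
tcp_pos: [0.5476, 0.0366, 0.088]
orientation: [0.001, 0.666, 0.746, 0.001]
wrist_force: [-0.8, 0.5, 0.0]
finger_gap: 0.0178
grip_force: 0.2
```

step_arm(
  moves=[
    [[4,0,0],[0,0,0],18],
    [[8,0,0],[0,0,0],18],
    [[12,0,0],[0,0,0],18],
    [[16,0,0],[0,0,0],18],
    [[20,0,0],[0,0,0],18],
    [[24,0,0],[0,0,0],18],
    [[27,0,0],[0,0,0],18],
    [[27,0,0],[0,0,0],18],
  ],
)

```text
clock: 1.9
tcp_pos: [0.5432, 0.0638, 0.0862]
orientation: [-0.0, 0.666, 0.746, 0.0]
wrist_force: [-0.0, -0.4, 0.7]
finger_gap: 0.0184
grip_force: 0.0
```

```bash
python3 - <<'E'
from h import *
im=imaging.read_camera("wrist"); cv2.imwrite("pics/w2.png",im[...,::-1])
print(telemetry.get_state()["tcp_pos"])
E
```

```text
[0.54317042 0.06351881 0.08616678]
```

View pics/w2.png

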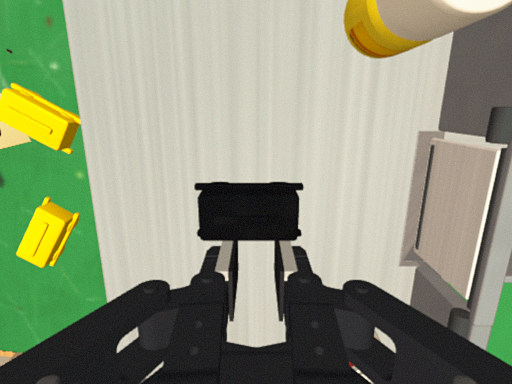

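The wagon is flush and square at (249,211), just above the fingers. The notch spans (430,131)–(405,264) and the tin is at (385,25).

```bash
python3 - <<'E'
from h import *
u=np.array([.9936,.1132]);v=np.array([-.1132,.9936]);O=np.array([.627,.098])
f=lambda p:np.round([(p[:2]-O)@u,(p[:2]-O)@v],4)
for n,p,z in (("wagon",(249,211),.1),("wag rear-top",(198,211),.1),("nl",(428,131),.08),("nr",(403,264),.08),("fingerL",(228,241),.088),("fingerR",(286,241),.088)): print(n,f(ray("wrist",p,z)))
print("tcp",f(telemetry.get_state()["tcp_pos"]))
E
```

```text
wagon [-0.0919  0.0007]
wag rear-top [-0.1141  0.0007]
nl [-0.0085  0.0333]
nr [-0.0112 -0.0357]
fingerL [-0.1026 -0.0189]
fingerR [-0.0742 -0.0189]
tcp [-0.0872 -0.0248]
```

step_arm(
  moves=[
    [[-15,0,0],[0,0,0],10],
    [[-15,0,-30],[0,0,0],10],
    [[-15,-25,-50],[0,0,0],10],
    [[-5,-51,-50],[0,0,-0.12],10],
    [[15,-53,-50],[0,0,-0.24],10],
    [[25,-53,-50],[0,0,-0.36],10],
    [[25,-53,-50],[0,0,-0.48],10],
    [[25,-53,-50],[0,0,-0.6],10],
  ],
)

```text
clock: 2.62
tcp_pos: [0.4876, 0.0825, 0.1365]
orientation: [0.0, 0.413, 0.911, 0.0]
wrist_force: [0.6, -0.2, -0.0]
finger_gap: 0.0102
grip_force: 0.0
```

step_arm(
  moves=[
    [[0,0,0],[0,0,-0.12],10],
    [[0,0,0],[0,0,-0.24],10],
    [[0,0,0],[0,0,-0.36],10],
    [[0,0,0],[0,0,-0.48],10],
    [[0,0,0],[0,0,-0.6],10],
    [[0,0,0],[0,0,-0.72],10],
    [[0,0,0],[0,0,-0.84],10],
    [[0,0,0],[0,0,-0.96],10],
  ],
)

```text
clock: 3.28
tcp_pos: [0.4878, 0.0818, 0.1362]
orientation: [-0.0, -0.054, 0.999, 0.0]
wrist_force: [-0.0, 0.6, -1.5]
finger_gap: 0.01
grip_force: 0.0
```

step_arm(
  moves=[
    [[0,0,0],[0,0,-0.01],10],
    [[0,0,0],[0,0,-0.01],10],
    [[0,0,0],[0,0,-0.01],10],
  ],
)

```text
clock: 3.53
tcp_pos: [0.4879, 0.0819, 0.1362]
orientation: [-0.0, -0.055, 0.999, 0.0]
wrist_force: [0.1, -0.1, 0.2]
finger_gap: 0.0101
grip_force: 0.0
```

```bash
python3 - <<'E'
from h import *
from scipy.spatial.transform import Rotation as R
u=np.array([.9936,.1132]);v=np.array([-.1132,.9936]);O=np.array([.627,.098])
im=imaging.read_camera("top"); c=im[150:250,280:400]; cv2.imwrite("pics/t3.png",cv2.resize(c,None,fx=5,fy=5,interpolation=cv2.INTER_CUBIC)[...,::-1])
s=telemetry.get_state();p=s["tcp_pos"][:2]-O;q=s["orientation"]
print(p@u,p@v,s["tcp_pos"][2],s["joint_pos"]); print(R.from_quat([*q[1:],q[0]]).as_matrix().round(3))
E
```

```text
-0.14004682117914127 -0.0002642187906511068 0.136270254500788 [ 3.84193769e-03  2.10936055e-01 -3.30083847e-01  1.02980912e+00
  3.34116156e-05 -1.05935036e-01]
[[-0.994 -0.11  -0.   ]
 [-0.11   0.994  0.   ]
 [ 0.     0.    -1.   ]]
```

View pics/t3.png

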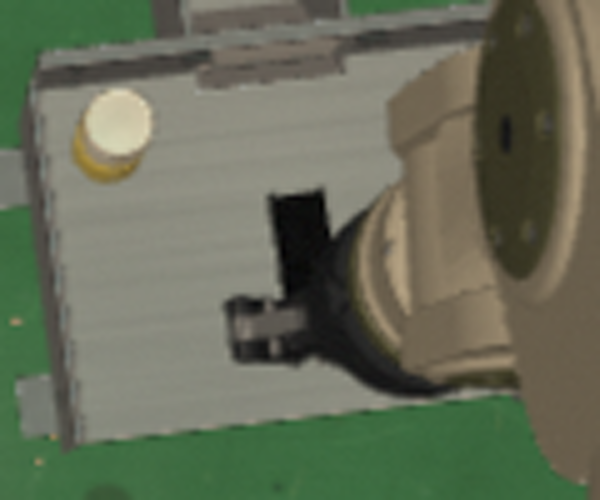

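The wagon is square and in line with the mouth, with its front at crop (297,193) and the notch centre at (270,75). The hand is behind it. Next I lower and push forward (tool −x).

step_arm(
  moves=[
    [[0,0,25],[0,0,0],10],
    [[0,0,45],[0,0,0],10],
    [[0,0,49],[0,0,0],10],
    [[0,0,49],[0,0,0],10],
    [[-5,0,49],[0,0,0],10],
    [[-10,0,49],[0,0,0],10],
    [[-14,0,49],[0,0,0],10],
    [[-18,0,49],[0,0,0],10],
  ],
)

```text
clock: 4.25
tcp_pos: [0.5072, 0.084, 0.0884]
orientation: [0.001, -0.056, 0.998, -0.0]
wrist_force: [-0.8, 0.1, 0.6]
finger_gap: 0.01
grip_force: 0.4
```

step_arm(
  moves=[
    [[-5,0,0],[0,0,0],10],
    [[-10,0,0],[0,0,0],10],
    [[-15,0,0],[0,0,0],10],
    [[-20,0,0],[0,0,0],10],
    [[-25,0,0],[0,0,0],10],
    [[-30,0,0],[0,0,0],10],
    [[-35,0,0],[0,0,0],10],
    [[-40,0,0],[0,0,0],10],
  ],
)

```text
clock: 4.92
tcp_pos: [0.546, 0.0885, 0.0872]
orientation: [-0.0, -0.056, 0.998, -0.0]
wrist_force: [-0.5, -0.6, 0.3]
finger_gap: 0.0099
grip_force: 0.3
```

```bash
python3 - <<'E'
from h import *
u=np.array([.9936,.1132]);v=np.array([-.1132,.9936]);O=np.array([.627,.098])
s=telemetry.get_state();p=s["tcp_pos"][:2]-O;print(p@u,p@v,s["tcp_pos"][2],s["wrist_force"])
im=imaging.read_camera("top")[90:220,280:400]; sc=imaging.read_camera("scene")[115:225,210:350]
a=cv2.resize(im,(370,400),interpolation=2);b=cv2.resize(sc,(420,400),interpolation=2);cv2.imwrite("pics/b4.png",np.hstack([a,b])[...,::-1])
E
```

```text
-0.08153484609027954 -0.0003070863425266881 0.0872462061901948 [-0.47725915 -0.5608195   0.31561642]
```

View pics/b4.png

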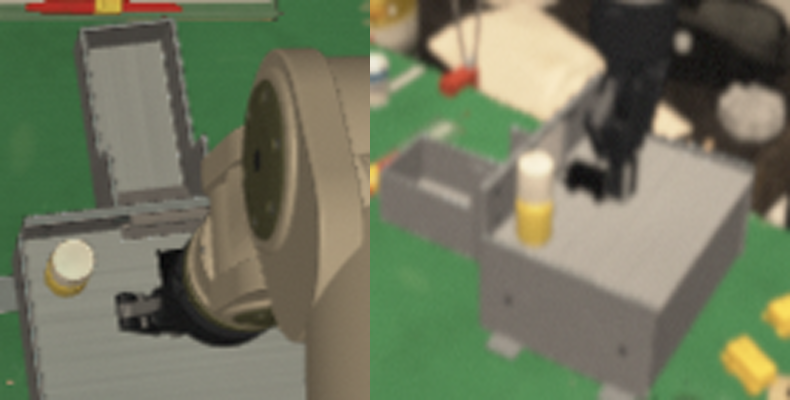

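The wagon is ahead of the fingers (right panel, (585,180)) and heading for the mouth, and the tin is untouched. I'll keep pushing.

step_arm(
  moves=[
    [[-5,0,0],[0,0,0],10],
    [[-10,0,0],[0,0,0],10],
    [[-14,0,0],[0,0,0],10],
    [[-18,0,0],[0,0,0],10],
    [[-22,0,0],[0,0,0],10],
    [[-25,0,0],[0,0,0],10],
    [[-28,0,0],[0,0,0],10],
    [[-31,0,0],[0,0,0],10],
  ],
)

```text
clock: 5.68
tcp_pos: [0.5766, 0.0919, 0.0873]
orientation: [-0.0, -0.056, 0.998, -0.0]
wrist_force: [-0.7, -0.2, 0.7]
finger_gap: 0.0101
grip_force: 0.2
```

step_arm(
  moves=[
    [[-3,0,0],[0,0,0],10],
    [[-6,0,0],[0,0,0],10],
    [[-9,0,0],[0,0,0],10],
    [[-12,0,0],[0,0,0],10],
    [[-15,0,0],[0,0,0],10],
    [[-15,0,0],[0,0,0],10],
  ],
)

```text
clock: 6.18
tcp_pos: [0.5923, 0.0936, 0.0875]
orientation: [0.001, -0.056, 0.998, -0.0]
wrist_force: [0.5, 0.9, 0.4]
finger_gap: 0.0101
grip_force: 0.0
```

```bash
python3 - <<'E'
from h import *
u=np.array([.9936,.1132]);v=np.array([-.1132,.9936]);O=np.array([.627,.098])
s=telemetry.get_state();p=s["tcp_pos"][:2]-O;print(p@u,p@v,s["tcp_pos"][2],s["wrist_force"])
im=imaging.read_camera("top")[90:220,280:400]; sc=imaging.read_camera("scene")[115:225,210:350]
a=cv2.resize(im,(370,400),interpolation=2);b=cv2.resize(sc,(420,400),interpolation=2);cv2.imwrite("pics/b5.png",np.hstack([a,b])[...,::-1])
E
```

```text
-0.03500473665854634 -0.00043457887857221755 0.08745444281256202 [0.50824815 0.89840046 0.40140549]
```

View pics/b5.png

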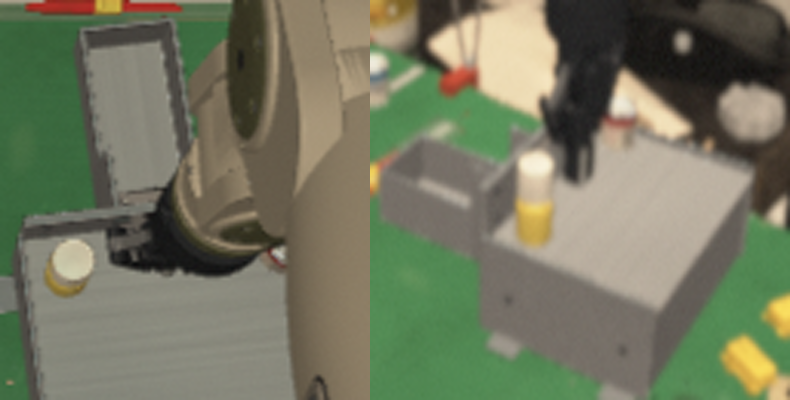

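The wagon isn't visible in the tray at (135,120) yet, so it's probably at the lip just ahead of the fingers at (130,230). I'll push a little further.

step_arm(
  moves=[
    [[-3,0,0],[0,0,0],10],
    [[-6,0,0],[0,0,0],10],
    [[-9,0,0],[0,0,0],10],
    [[-12,0,0],[0,0,0],10],
    [[-12,0,0],[0,0,0],10],
    [[-12,0,0],[0,0,0],10],
  ],
)

```text
clock: 6.78
tcp_pos: [0.6034, 0.0949, 0.0872]
orientation: [0.0, -0.056, 0.998, -0.0]
wrist_force: [-0.4, -0.8, 0.7]
finger_gap: 0.0099
grip_force: 0.0
```

```bash
python3 - <<'E'
from h import *
im=imaging.read_camera("top"); g=im.max(2)[90:165,300:350]; print((g<50).sum())
sc=imaging.read_camera("scene")[115:225,210:350]
a=cv2.resize(im[90:220,280:400],(370,400),interpolation=2);b=cv2.resize(sc,(420,400),interpolation=2);cv2.imwrite("pics/b6.png",np.hstack([a,b])[...,::-1])
E
```

```text
271
```

View pics/b6.png

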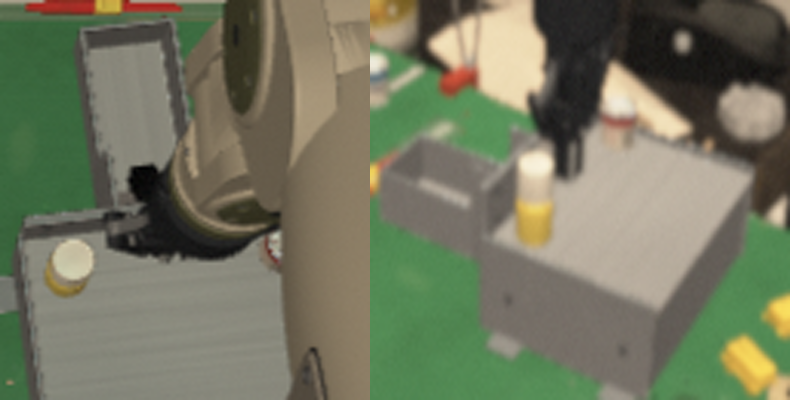

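A dark shape shows beyond the panel at (148,180), which is probably the wagon on its way into the tray. I'll draw the hand back and check.

step_arm(
  moves=[
    [[15,0,0],[0,0,0],10],
    [[40,0,0],[0,0,0],10],
    [[70,0,-10],[0,0,0],10],
    [[100,0,-40],[0,0,0],10],
    [[120,0,-70],[0,0,0],10],
    [[130,0,-90],[0,0,0],10],
    [[130,0,-90],[0,0,0],10],
    [[130,0,-90],[0,0,0],10],
  ],
)

```text
clock: 7.55
tcp_pos: [0.4747, 0.0804, 0.1789]
orientation: [0.002, -0.056, 0.998, -0.0]
wrist_force: [0.8, 0.0, -0.3]
finger_gap: 0.0102
grip_force: 0.0
```

step_arm(
  moves=[
    [[0,0,0],[0,0,0],10],
    [[0,0,0],[0,0,0],10],
    [[0,0,0],[0,0,0],10],
    [[0,0,0],[0,0,0],10],
    [[0,0,0],[0,0,0],10],
    [[0,0,0],[0,0,0],10],
    [[0,0,0],[0,0,0],10],
    [[0,0,0],[0,0,0],10],
  ],
)

```text
clock: 8.22
tcp_pos: [0.474, 0.0804, 0.1771]
orientation: [-0.0, -0.056, 0.998, 0.0]
wrist_force: [0.7, -0.2, 0.1]
finger_gap: 0.01
grip_force: 0.0
```

```bash
python3 - <<'E'
from h import *
im=imaging.read_camera("top"); sc=imaging.read_camera("scene")[115:225,210:350]
m=(im.max(2)<50).astype(np.uint8);m[:90]=0;m[165:]=0;m[:,:300]=0;m[:,350:]=0
cs,_=cv2.findContours(m,0,1)
if cs:
    r=cv2.minAreaRect(max(cs,key=cv2.contourArea));p=ray("top",r[0],.03)[:2]-np.array([.627,.098])
    print(r,p@np.array([.9936,.1132]),p@np.array([-.1132,.9936]))
a=cv2.resize(im[90:220,280:400],(370,400),interpolation=2);b=cv2.resize(sc,(420,400),interpolation=2);cv2.imwrite("pics/b7.png",np.hstack([a,b])[...,::-1])
E
```

```text
((327.67681884765625, 149.0914764404297), (11.153586387634277, 11.705741882324219), 83.6598129272461) 0.04288988618115971 -0.001863363604235243
```

View pics/b7.png

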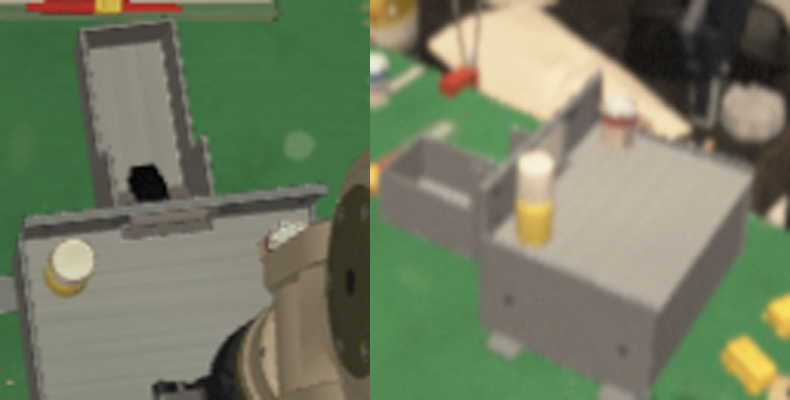

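The black wagon is in the tray at (148,182), chute x ≈ 43 and y ≈ −2 mm. It hasn't moved since the last picture, and from its short footprint it is leaning at the foot of the slide, clear of the flap. The mouth at (165,220) looks shut as it did at the start, and the tin and jar are in place. I'll check the flap and the other objects against the first picture, then hand in.

```bash
python3 - <<'E'
from h import *
a=cv2.imread("pics/top0.png").astype(int);b=imaging.read_camera("top")[...,::-1].astype(int)
d=np.abs(a-b).max(2)
for n,(x,y,w,h) in dict(flap=(318,155,32,12),tin=(293,165,20,22),snips=(170,220,60,60),driver=(130,160,35,80),bottle=(200,155,22,22)).items(): print(n,(d[y:y+h,x:x+w]>30).sum())
ok=(d[155:167,318:350]>30).sum()<25
if ok: print(env.hand_in())
E
```

```text
flap 7
tin 0
snips 0
driver 0
bottle 0
the job is handed in; nothing more can be done
None
```

I pushed the black wagon through the flap into the catch tray, drew the hand back and handed the job in; the final pictures show the flap shut and nothing else visibly moved (jar partly hidden by the arm), but no verdict came back.

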